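# Tension the spokes of a clock wheel by quarter turns

## Robot

A 6-joint arm with a two-finger parallel gripper is mounted at the origin on a cart in front of the work surface, level with it; the furniture and walls round the work are solid. World frame = base frame: x ahead of the robot, y to its left, z up, the work surface at z = 0. Lengths are in m, angles in rad, forces in N, time in s.
With the tool pointing down it reaches from about 0.325 to 0.775 m from the base axis. Payload 9.3 kg.
Tool frame: the origin (TCP) lies on the centre line of the jaws, within the pads' length; the fingertips stand 25 mm ahead of it and the grasp point (between the pads) lies 6 mm ahead of it (ctrl.nose_length is the distance from the TCP to the fingertips, in m); z points along the fingers, y is the direction in which the jaws open and shut (so a half turn about z gives the same grasp; the last joint's range is limited). The gripper opens to 85 mm and grips with 20 to 120 N. Pads are 22 mm wide; open, the fingers measure 114 mm over their backs; the gripper's body (76 mm by 85 mm) begins 54 mm behind the grasp point. The pads swing forward as they close: fully open they stand 13 mm farther back than shut.
Start: joints at [1.093, 0.259, 0.021, 1.334, 0, 1.418], TCP at [0.176, 0.521, 0.256] pointing down, gripper open.
Joint ranges: [-3.04, 3.04], [-0.91, 1.82], [-1.04, 1.36], [-1.92, 1.95], [-1.52, 1.45], [-3.14, 3.14]. Speed limits (rad/s): [2.22, 2.22, 2.79, 3.14, 3.14, 3.14].

## Interface

Orientations are given as a rotation vector (axis times angle).
In Python, from bench import ctrl gives the robot as it stands. The module is installed in compiled form; this text tells all that it offers.
- The arm moves only by the shell command python3 -m crank 'ROWS' [FORCE]. ROWS is JSON, a list of rows, each an object with "gripper": the closure in counts, from 0 (fully open) to 255 (shut); "offset": the shift along the tool's x, y, z in units of 30 mm (1.0 is 30 mm), a list of three; "spin": the turn about the tool's z in units of 8 degrees (1.0 is 8 degrees). In form: [{"gripper": gripper, "offset": [tx, ty, tz], "spin": spin}, ...]. A call has 1 to 12 rows; each row shifts and turns the commanded pose from where the row before left it, along the tool's axes as they then stand; what a row does not reach is not made up. A row lasts 1/8 s, in which the tool goes at most 62.5 mm and 10.7 degrees, less where a joint would pass 70% of its speed; a pose out of reach is approached as far as the arm can. A call is refused whole if a number of a shift passes 1 or a number of a turn 1, either way. A call with a gripper value outside its range is refused whole. The fingers move at their own pace and stop on an object; FORCE is the grip in N (left out, the last holds). Time passes only in rows, so rows that do not move let the fingers close. It gives the time, the measured TCP pose, the force and the opening at its end, in the units of the state.
- ctrl.read_state(): the state, without advancing time (a new reading comes with each control period).
- ctrl.snapshot(name): name is "side" or "top"; returns (picture, depth): 400x640x3 uint8, blue, green, red; 400x640 float32, m along the optical axis (not along the pixel's ray), 0 where there is no reading.
- ctrl.camera_model(name): a dict with "intrinsics" (3x3 intrinsics, pixels), "rvec" (rotation vector, rad) and "tvec" (3), from world to camera coordinates, as OpenCV has them. Camera axes: x right, y down, z forward; pixel columns grow to the right and rows downward; lengths in m; the calibration is good to about 2 mm. A picture is of the moment at which its call begins. camera_model takes no time and is no camera call.
- ctrl.hand_in(): hands the job in, once; it reports no verdict.
Trained networks look in the newest picture that a camera, given by its name, has taken for a name from the list of things; names that differ only in an ending like _2 or _b are one class to them, and where a whole thing is asked for, a point or a joint stands for the part that bears it (a point fixed in the world has none). Each returns a list of dicts, best first, with "confidence" (0 to 1); they miss things now and then, are a little off and sometimes report something else, mostly with a low value. They report only what shows in the picture. A call takes as long as a camera call.
- ctrl.boxes_of(camera, thing): "at" ([column, row] in pixels, amid what is visible of it).
The state is a dict: "time": time; "joint_positions": joint angles; "joint_velocities": joint speeds; "effort": joint torques, N m; "tcp_pos": TCP position; "orientation": TCP orientation; "wrist_force": force on the tool from outside, world axes, zero at the start; "ft_torque": the same for the moment, N m; "width": finger opening in m.
Only numpy, scipy, OpenCV 4.12 (cv2) and the standard library are available. Lean on these libraries where they do the work, as an engineer would, in place of code of your own. Each camera call takes 0.05 s, during which the arm holds its last target.

## Task

True the brass wire-spoked clock wheel lying on its round grey stand by tightening its upright spoke keys clockwise (seen from above). Begin at the key on the red boss and work clockwise round the rim: give the red one one quarter turn, then the next key two quarter turns, then the next one quarter turn, each ending with its white pointer on the tick mark there. Leave the fourth key and the things lying round the stand as they are.

Things in the scene. Friction and masses are not known exactly. Their poses are not given: they have to be found in the camera images.
- wheel_centre (a point): top of the hub of the brass wheel (168 mm outside diameter) on its fixed round grey stand (192 mm diameter), 135 mm above the bench; z up, x points from the hub toward the red boss. The wheel and stand are fixed and do not turn. Four round bosses 54 mm across sit on the rim 90 degrees apart, one red and three dark, each with four white tick marks 90 degrees apart (the wide one outward) and an upright key in the middle
- key_1_grip (a point): grip centre of the first key, on the red boss. The point lies on the key's upright turning axis, 156 mm above the bench, 68 mm from the wheel's centre. The key's grip is an upright flat black bar 34 mm long, 12 mm thick, from 141 to 169 mm above the bench (above the boss's flat top at 132 mm). The point turns with the key: its x runs along the bar toward the white pointer end, y across the bar's thickness, z up
- key_1 (a joint): turn of that key in rad, growing CLOCKWISE seen from above; 0 = white pointer at the wide white tick (straight outward from the wheel's centre), 1.571 = one quarter turn clockwise, 3.142 = two. Starts within 0.1 of 0. Stiff plain friction (about 0.08 N m), no spring, no detents; it stays where it is left. Stops at -1.2 and 4.4
- key_2_grip (a point): grip centre of the second key, next clockwise (seen from above) after the red one. The point lies on the key's upright turning axis, 156 mm above the bench, 68 mm from the wheel's centre. The key's grip is an upright flat black bar 34 mm long, 12 mm thick, from 141 to 169 mm above the bench (above the boss's flat top at 132 mm). The point turns with the key: its x runs along the bar toward the white pointer end, y across the bar's thickness, z up
- key_2 (a joint): turn of that key in rad, growing CLOCKWISE seen from above; 0 = white pointer at the wide white tick (straight outward from the wheel's centre), 1.571 = one quarter turn clockwise, 3.142 = two. Starts within 0.1 of 0. Stiff plain friction (about 0.08 N m), no spring, no detents; it stays where it is left. Stops at -1.2 and 4.4
- key_3_grip (a point): grip centre of the third key, opposite the red one. The point lies on the key's upright turning axis, 156 mm above the bench, 68 mm from the wheel's centre. The key's grip is an upright flat black bar 34 mm long, 12 mm thick, from 141 to 169 mm above the bench (above the boss's flat top at 132 mm). The point turns with the key: its x runs along the bar toward the white pointer end, y across the bar's thickness, z up
- key_3 (a joint): turn of that key in rad, growing CLOCKWISE seen from above; 0 = white pointer at the wide white tick (straight outward from the wheel's centre), 1.571 = one quarter turn clockwise, 3.142 = two. Starts within 0.1 of 0. Stiff plain friction (about 0.08 N m), no spring, no detents; it stays where it is left. Stops at -1.2 and 4.4
- key_4_grip (a point): grip centre of the fourth key, to be left alone, next anticlockwise from the red one. The point lies on the key's upright turning axis, 156 mm above the bench, 68 mm from the wheel's centre. The key's grip is an upright flat black bar 34 mm long, 12 mm thick, from 141 to 169 mm above the bench (above the boss's flat top at 132 mm). The point turns with the key: its x runs along the bar toward the white pointer end, y across the bar's thickness, z up
- key_4 (a joint): turn of that key in rad, growing CLOCKWISE seen from above; 0 = white pointer at the wide white tick (straight outward from the wheel's centre), 1.571 = one quarter turn clockwise, 3.142 = two. Starts within 0.1 of 0. Stiff plain friction (about 0.08 N m), no spring, no detents; it stays where it is left. Stops at -1.2 and 4.4
- lathe_lever (a point): top of the black lever on the fixed green lathe that stands between the robot and the wheel, 278 mm above the bench, the lathe's tallest part near the wheel. The lathe's other parts reach 222 mm up to x = 0.37 and 140 mm up to x = 0.42; the belt countershaft's spindle, 175 mm high, ends at x 0.51, y 0.10, its pulleys left of y = 0.18 are 220 mm high. The open collet case behind the wheel starts at x = 0.63 and its wall is 78 mm high
- tin: bystander: round silver-grey lidded parts tin 49 mm across, 18 mm high, right of the stand; origin at the centre of its underside
- loupe: bystander: black eyeglass loupe 45 mm across, 35 mm high; origin at the centre of its underside
- chuck_key: bystander: T-shaped steel chuck key 66x85x13 mm lying right of the stand; origin at the centre of its underside

How it is judged:
On the way, in this order (a step that is already met when the one before it is completed fails the run):
1. the red key has been given one quarter turn clockwise (value of joint key_1 between 1.301 and 1.841 rad), for 0.2 s.
2. the second key has been given two quarter turns clockwise (value of joint key_2 between 2.872 and 3.412 rad), for 0.2 s.
3. the third key has been given one quarter turn clockwise (value of joint key_3 between 1.301 and 1.841 rad), for 0.2 s.
At the end, for the whole second after the job is handed in: Red key at one quarter turn (1.571), the next clockwise at two (3.142), the third at one (1.571), the fourth still at 0, each within 0.27 rad (15 degrees) and at rest (all of step 1 and all of step 2 and all of step 3 and value of joint key_4 between -0.27 and 0.27 rad and velocity of joint each of key_1, key_2, key_3, key_4 below 0.05 rad/s); the robot touches nothing.
It fails at once if the second key is turned before the red one is done (value of joint key_2 above 0.5 rad and value of joint key_1 below 1.2 rad).
It fails at once if the third key is turned before the second is done (value of joint key_3 above 0.5 rad and value of joint key_2 below 2.77 rad).
It fails at once if the fourth key is turned by more than about 20 degrees (value of joint key_4 above 0.4 rad or value of joint key_4 below -0.4 rad).
It fails at once if a tin, loupe or chuck key lying round the stand is moved by more than 40 mm (distance of any of tin, loupe, chuck_key from where it was at the start of the episode above 0.04 m).
It also fails if it takes over 72 s, if anything falls off the work surface, if the arm or the gripper's body presses on something with over 40 N, if the wrist force passes 120 N, or if a joint passes its speed limit or range.

## Working session

There is one attempt and no reset: what is moved stays moved. The work goes in short steps, Python scripts to look and compute and a shell command to move; the robot and the scene stay as the last step left them, time stands still between calls to the robot, and variables do not carry over. Pictures are saved under pics/ and viewed, and the job is handed in when it is done.

```bash
mkdir -p pics; ls
cat > h.py <<'E'
import numpy as np, cv2
from bench import ctrl
def snap(cam,fn):
    p,d=ctrl.snapshot(cam); cv2.imwrite('pics/'+fn,p); return p,d
def cm(cam):
    m=ctrl.camera_model(cam); K=np.array(m['intrinsics'],float); R=cv2.Rodrigues(np.array(m['rvec'],float))[0]; t=np.array(m['tvec'],float).ravel(); return K,R,t
def at_z(cam,uv,z):
    K,R,t=cm(cam); r=R.T@np.linalg.inv(K)@np.array([uv[0],uv[1],1.]); c=-R.T@t
    return c+r*(z-c[2])/r[2]
def deproj(cam,uv,d):
    K,R,t=cm(cam); p=np.linalg.inv(K)@np.array([uv[0],uv[1],1.])*d
    return R.T@(p-t)
def proj(cam,P):
    K,R,t=cm(cam); p=K@(R@np.array(P,float)+t); return p[:2]/p[2]
E
python3 - <<'E'
from h import *
np.set_printoptions(precision=4,suppress=True)
for c in('top','side'):
    p,d=snap(c,c+'0.png'); K,R,t=cm(c); print(c,K.ravel(),-R.T@t,R[2])
s=ctrl.read_state(); print(s)
for n in('wheel_centre','key_1_grip','lathe_lever','tin'):
    print(n,ctrl.boxes_of('top',n))
E
```

```text
pics
top [445.2234   0.     314.5472   0.     445.2234 195.3035   0.       0.
   1.    ] [ 0.3435 -0.1747  1.0247] [ 0.189   0.0134 -0.9819]
side [441.6663   0.     311.128    0.     441.6663 195.9237   0.       0.
   1.    ] [ 0.1679 -0.8693  0.5668] [ 0.3907  0.8102 -0.4371]
{'time': 0.1, 'joint_positions': array([ 1.0934,  0.2592,  0.0209,  1.3337, -0.    ,  1.4182]), 'joint_velocities': array([-0.    , -0.0019,  0.003 ,  0.0014, -0.0003, -0.0001]), 'effort': array([  0.0047, -55.6691,  34.5071,   0.0116,  -0.0002,  -0.    ]), 'tcp_pos': array([0.1754, 0.5211, 0.2557]), 'orientation': array([-0.5079, -3.0999,  0.0018]), 'wrist_force': array([ 0.6519,  0.6543, -0.7488]), 'ft_torque': array([-0.0115, -0.022 , -0.0501]), 'width': 0.08563464085837269}
wheel_centre [{'at': [287.5, 211.5], 'confidence': 0.8}]
key_1_grip [{'at': [313.9, 220.4], 'confidence': 0.65}, {'at': [301.4, 177.2], 'confidence': 0.51}]Traceback (most recent call last):
  File "<stdin>", line 7, in <module>
ValueError: it knows: chuck_key, key, key_1_grip, key_2_grip, key_3_grip, key_4_grip, loupe, tin, wheel_centre
```

View pics/top0.png

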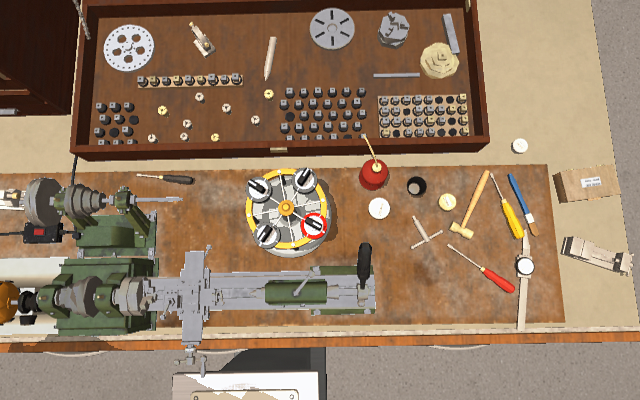

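View pics/side0.png

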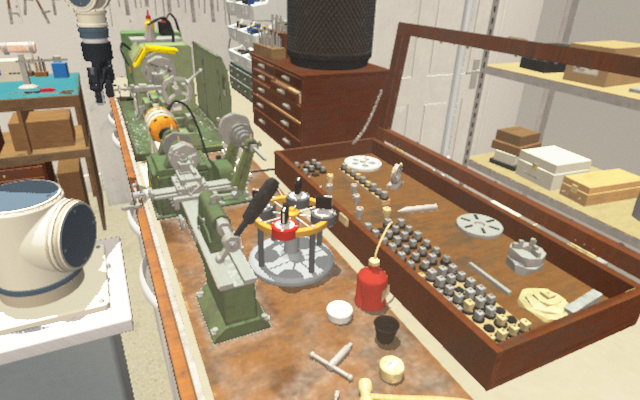

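Run:
```python
from h import *
np.set_printoptions(precision=4,suppress=True)
p=cv2.imread('pics/top0.png')
c=p[155:270,225:385]; cv2.imwrite('pics/top0z.png',cv2.resize(c,None,fx=5,fy=5,interpolation=cv2.INTER_CUBIC))
for n in('wheel_centre','key_1_grip','key'):
    for b in ctrl.boxes_of('top',n): 
        z=.135 if n[0]=='w' else .165
        print(n,b,at_z('top',b['at'],z))
print('lever',at_z('top',(364,250),.278), proj('top',(.42,-.05,.14)),proj('top',(.51,.1,.175)))
```

```text
wheel_centre {'at': [287.5, 211.5], 'confidence': 0.8} [ 0.4826 -0.1071  0.135 ]
key_1_grip {'at': [313.9, 220.4], 'confidence': 0.65} [ 0.4593 -0.1607  0.165 ]
key_1_grip {'at': [301.4, 177.2], 'confidence': 0.51} [ 0.5461 -0.1375  0.165 ]
key {'at': [264.9, 237.0], 'confidence': 0.64} [ 0.429  -0.0653  0.165 ]
key {'at': [255.2, 187.5], 'confidence': 0.54} [ 0.5273 -0.0458  0.165 ]
key {'at': [303.0, 176.2], 'confidence': 0.51} [ 0.5481 -0.1407  0.165 ]
key {'at': [311.4, 224.5], 'confidence': 0.49} [ 0.4514 -0.1557  0.165 ]
lever [ 0.3926 -0.245   0.278 ] [258.8238 242.8835] [179.8669 196.787 ]
```

View pics/top0z.png

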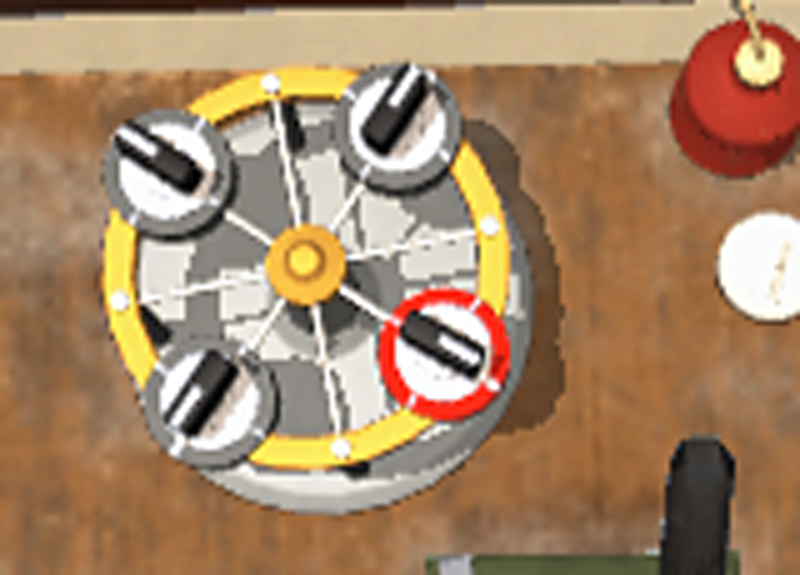

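Run:
```python
from h import *
np.set_printoptions(precision=4,suppress=True)
f=lambda x,y:(225+(x-2)/5,155+(y-2)/5)
B=np.array([at_z('top',f(*q),.132) for q in [(445,354),(207,402),(170,173),(400,125)]])
C=B.mean(0); print(B,C,at_z('top',f(303,260),.135))
D=B-C; print(np.linalg.norm(D[:,:2],axis=1),np.degrees(np.arctan2(D[:,1],D[:,0])))
# bars: ends at z=.169 (tail->pointer)
for n,(a,b) in enumerate([((405,325),(475,365)),((230,365),(178,425)),((200,183),(122,131)),((372,143),(420,75))]):
    P=at_z('top',f(*a),.169);Q=at_z('top',f(*b),.169); d=Q-P
    print(n+1,(P+Q)/2,np.linalg.norm(d),np.degrees(np.arctan2(d[1],d[0])))
# keys' grip from depth
p,d=ctrl.snapshot('top')
vv,uu=np.mgrid[155:270,225:345]; pts=[];
K,R,t=cm('top')
z=d[155:270,225:345].ravel(); X=(np.linalg.inv(K)@np.stack([uu.ravel()+0.,vv.ravel()+0.,np.ones(uu.size)]))*z
W=(R.T@(X-t[:,None])).T
m=(W[:,2]>.158)&(W[:,2]<.18)&(z>0)
for k in range(4):
    s=W[m&(np.linalg.norm(W[:,:2]-B[k,:2],axis=1)<.028)]
    c=s.mean(0);u,S,v=np.linalg.svd(s[:,:2]-c[:2]);print(k+1,len(s),c,np.degrees(np.arctan2(v[0,1],v[0,0])),S)
    s=W[(abs(W[:,2]-.132)<.006)&(np.linalg.norm(W[:,:2]-B[k,:2],axis=1)<.04)]
    print(s.mean(0),len(s),(s.min(0)+s.max(0))/2,np.ptp(s,axis=0))
```

```text
[[ 0.4536 -0.1594  0.132 ]
 [ 0.4362 -0.0633  0.132 ]
 [ 0.5307 -0.0479  0.132 ]
 [ 0.5487 -0.1426  0.132 ]] [ 0.4923 -0.1033  0.132 ] [ 0.4928 -0.1026  0.135 ]
[0.0681 0.0689 0.0674 0.0688] [-124.6022  144.4736   55.288   -34.9015]
1 [ 0.4526 -0.1581  0.169 ] 0.03127705967268537 -121.06447613430171
2 [ 0.4351 -0.0667  0.169 ] 0.030352490743936596 138.6287219055222
3 [ 0.5294 -0.0495  0.169 ] 0.03774282894728762 54.9858073194281
4 [ 0.5467 -0.1425  0.169 ] 0.033326995816125506 -35.51709942191691
1 113 [ 0.4533 -0.1588  0.1696] 60.10759471300141 [0.1036 0.0384]
[ 0.4528 -0.1597  0.1319] 460 [ 0.4542 -0.1582  0.1319] [0.0703 0.0538 0.0117]
2 121 [ 0.4359 -0.0648  0.1692] 145.8427015941286 [0.1059 0.0399]
[ 0.4349 -0.0658  0.132 ] 455 [ 0.4363 -0.0645  0.132 ] [0.0528 0.0691 0.012 ]
3 114 [ 0.5299 -0.0476  0.169 ] -123.2953973402261 [0.1065 0.0387]
[ 0.5288 -0.0486  0.1321] 435 [ 0.5312 -0.0481  0.1319] [0.069  0.0538 0.0117]
4 113 [ 0.5471 -0.1415  0.1691] 145.5182239280159 [0.1048 0.0384]
[ 0.545  -0.1425  0.1321] 421 [ 0.5474 -0.1431  0.132 ] [0.0525 0.0657 0.0119]
```

Run:
```python
from h import *
np.set_printoptions(precision=3,suppress=True)
p,d=ctrl.snapshot('top')
K,R,t=cm('top'); vv,uu=np.mgrid[0:400,0:640]; z=d.ravel()
X=(np.linalg.inv(K)@np.stack([uu.ravel()+0.,vv.ravel()+0.,np.ones(uu.size)]))*z
W=(R.T@(X-t[:,None])).T; W=W[z>0]
a=np.array([.175,.521]);b=np.array([.4525,-.159])
u=(b-a)/np.linalg.norm(b-a); r=W[:,:2]-a; s=r@u; e=abs(r@np.array([-u[1],u[0]]))
for k in np.arange(-.1,.85,.05):
    q=W[(s>k)&(s<k+.05)&(e<.1)]
    if len(q): print(round(k,2),q[q[:,2].argmax()])
q=W[(W[:,2]>.2)&(W[:,0]>.3)&(W[:,0]<.5)&(W[:,1]<.1)&(W[:,1]>-.3)]
print('lever', q.min(0),q.max(0),len(q), q[q[:,0].argmax()])
def tgt(P,yaw_y):
    S=ctrl.read_state(); M=cv2.Rodrigues(S['orientation'])[0]; d=M.T@(np.array(P)-S['tcp_pos']); 
    print(d/.03)
tgt((.4525,-.1589,.40),0)
```

```text
-0.1 [ 0.072  0.574 -0.873]
-0.05 [0.226 0.542 0.001]
0.0 [0.27  0.507 0.026]
0.05 [0.273 0.454 0.076]
0.1 [0.318 0.418 0.196]
0.15 [0.322 0.419 0.193]
0.2 [0.325 0.334 0.212]
0.25 [0.318 0.265 0.215]
0.3 [0.318 0.255 0.213]
0.35 [0.33  0.167 0.213]
0.4 [0.283 0.108 0.216]
0.45 [0.329 0.098 0.195]
0.5 [0.332 0.02  0.171]
0.55 [ 0.316 -0.069  0.19 ]
0.6 [ 0.32  -0.075  0.196]
0.65 [ 0.354 -0.155  0.224]
0.7 [ 0.449 -0.163  0.174]
0.75 [ 0.397 -0.248  0.281]
0.8 [ 0.398 -0.254  0.277]
lever [ 0.319 -0.259  0.2  ] [ 0.407 -0.121  0.281] 621 [ 0.407 -0.245  0.271]
[-15.985 -18.54   -4.791]
```

```bash
python3 -m crank '[{"gripper":0,"offset":[0,0,-1],"spin":0},{"gripper":0,"offset":[0,0,-1],"spin":0},{"gripper":0,"offset":[0,0,-1],"spin":0},{"gripper":0,"offset":[0,0,-1],"spin":0},{"gripper":0,"offset":[-0.8,-0.9,-0.5],"spin":0},{"gripper":0,"offset":[-0.8,-0.9,0],"spin":0},{"gripper":0,"offset":[-0.8,-0.9,0],"spin":0},{"gripper":0,"offset":[-0.8,-0.9,0],"spin":0},{"gripper":0,"offset":[-0.8,-0.9,0],"spin":0},{"gripper":0,"offset":[-0.8,-0.9,0],"spin":0},{"gripper":0,"offset":[-0.8,-0.9,0],"spin":0},{"gripper":0,"offset":[-0.8,-0.9,0],"spin":0}]' 60
cat >> h.py <<'E'
def tgt(P,bar=None):
    S=ctrl.read_state(); M=cv2.Rodrigues(S['orientation'])[0]; d=M.T@(np.array(P)-S['tcp_pos'])
    yaw=np.degrees(np.arctan2(M[1,1],M[0,1])); np.set_printoptions(precision=3,suppress=True)
    print('t',S['time'],'tcp',S['tcp_pos'],'units now',d/.03,'yaw_y',yaw,'zax',M[:,2],'w',S['width'],'F',S['wrist_force'],'j',np.degrees(S['joint_positions']))
    if bar is not None:
        a=(yaw-bar); a=(a+180)%360-180; print('spin units to yaw_y',bar,':',a/8)
        c,s=np.cos(np.radians(a)),np.sin(np.radians(a)); print('units after spin', (c*d[0]+s*d[1])/.03, (-s*d[0]+c*d[1])/.03, d[2]/.03)
E
python3 -c "
from h import *
tgt((.4525,-.1589,.40),150)"
```

```text
time: 1.95
tcp_pos: [0.2887, 0.2541, 0.3914]
orientation: [0.508, 3.1, 0.0]
wrist_force: [-0.3, -0.4, 0.2]
width: 0.0854
t 1.95 tcp [0.289 0.254 0.391] units now [ -9.566 -11.307  -0.286] yaw_y 71.39700148286927 zax [ 0.  0. -1.] w 0.08540509823263401 F [-0.274 -0.392  0.238] j [28.803 -2.041  1.088 93.098 -0.003 47.406]
spin units to yaw_y 150 : -9.825374814641341
units after spin 9.194227146238985 -11.611440696322555 -0.28618886815590305
```

```bash
python3 -m crank '[{"gripper":0,"offset":[-0.8,-0.95,0],"spin":0},{"gripper":0,"offset":[-0.8,-0.95,0],"spin":0},{"gripper":0,"offset":[-0.8,-0.95,0],"spin":0},{"gripper":0,"offset":[-0.8,-0.95,0],"spin":0},{"gripper":0,"offset":[-0.8,-0.95,0],"spin":0},{"gripper":0,"offset":[-0.8,-0.95,0],"spin":0},{"gripper":0,"offset":[-0.8,-0.95,0],"spin":0},{"gripper":0,"offset":[-0.8,-0.95,0],"spin":0},{"gripper":0,"offset":[-0.8,-0.95,0],"spin":0},{"gripper":0,"offset":[-0.8,-0.95,0],"spin":0},{"gripper":0,"offset":[-0.8,-0.95,0],"spin":0},{"gripper":0,"offset":[-0.6,-0.7,0],"spin":0}]' 60
python3 -m crank '[{"gripper":130,"offset":[0,0,0],"spin":-1},{"gripper":130,"offset":[0,0,0],"spin":-1},{"gripper":130,"offset":[0,0,0],"spin":-1},{"gripper":130,"offset":[0,0,0],"spin":-1},{"gripper":130,"offset":[0,0,0],"spin":-1},{"gripper":130,"offset":[0,0,0],"spin":-1},{"gripper":130,"offset":[0,0,0],"spin":-1},{"gripper":130,"offset":[0,0,0],"spin":-1},{"gripper":130,"offset":[0,0,0],"spin":-1},{"gripper":130,"offset":[0,0,0],"spin":-0.8},{"gripper":130,"offset":[0,0,0],"spin":0}]' 60
python3 -c "
from h import *
tgt((.4525,-.1589,.165),150)
snap('top','top1.png');snap('side','side1.png')"
```

```text
time: 3.45
tcp_pos: [0.4494, -0.1532, 0.3911]
orientation: [-0.509, -3.1, 0.0]
wrist_force: [0.0, -0.1, -0.9]
width: 0.0854
time: 4.82
tcp_pos: [0.449, -0.1517, 0.3913]
orientation: [-1.565, 2.724, -0.0]
wrist_force: [-0.3, 0.1, 0.7]
width: 0.0421
t 4.825 tcp [ 0.449 -0.152  0.391] units now [ 0.149 -0.221  7.544] yaw_y 149.74449411484892 zax [ 0.  0. -1.] w 0.04206537474614388 F [-0.298  0.144  0.719] j [-28.828   6.969  10.654  93.682   0.003 -88.572]
spin units to yaw_y 150 : -0.03193823564388509
units after spin 0.15032644550860974 -0.21988426041463152 7.544085982014522
```

View pics/side1.png

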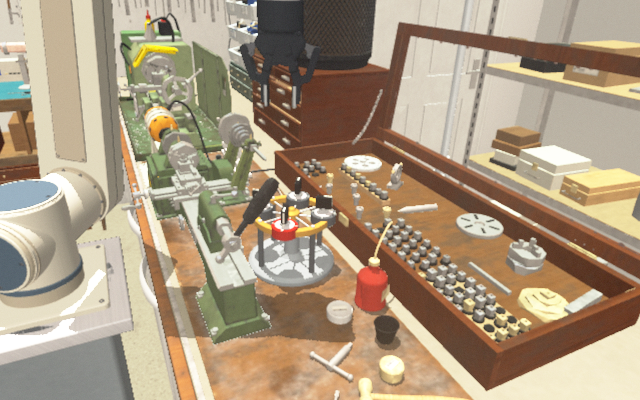

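```bash
python3 -m crank '[{"gripper":130,"offset":[0.15,-0.22,1],"spin":0},{"gripper":130,"offset":[0,0,1],"spin":0},{"gripper":130,"offset":[0,0,1],"spin":0},{"gripper":130,"offset":[0,0,1],"spin":0},{"gripper":130,"offset":[0,0,1],"spin":0},{"gripper":130,"offset":[0,0,1],"spin":0},{"gripper":130,"offset":[0,0,0.2],"spin":0},{"gripper":130,"offset":[0,0,0],"spin":0}]' 60
python3 -c "
from h import *
tgt((.4525,-.1589,.165),150)
p,d=snap('top','top2.png')
c=p[155:270,225:385]; cv2.imwrite('pics/top2z.png',cv2.resize(c,None,fx=5,fy=5,interpolation=cv2.INTER_CUBIC))
p,d=snap('side','side2.png')
c=p[130:290,200:400]; cv2.imwrite('pics/side2z.png',cv2.resize(c,None,fx=3.5,fy=3.5,interpolation=cv2.INTER_CUBIC))"
```

```text
time: 5.92
tcp_pos: [0.4527, -0.159, 0.2058]
orientation: [-1.565, 2.724, -0.0]
wrist_force: [-0.0, 0.1, 1.4]
width: 0.0418
t 5.925 tcp [ 0.453 -0.159  0.206] units now [-0.001  0.007  1.36 ] yaw_y 149.74222212076907 zax [ 0. -0. -1.] w 0.04181420342218895 F [-0.021  0.144  1.422] j [-29.394   9.23  -13.581  67.18    0.002 -89.136]
spin units to yaw_y 150 : -0.03222223490386611
units after spin -0.0010118034042460686 0.0072260699588354875 1.3598736868294727
```

View pics/side2z.png

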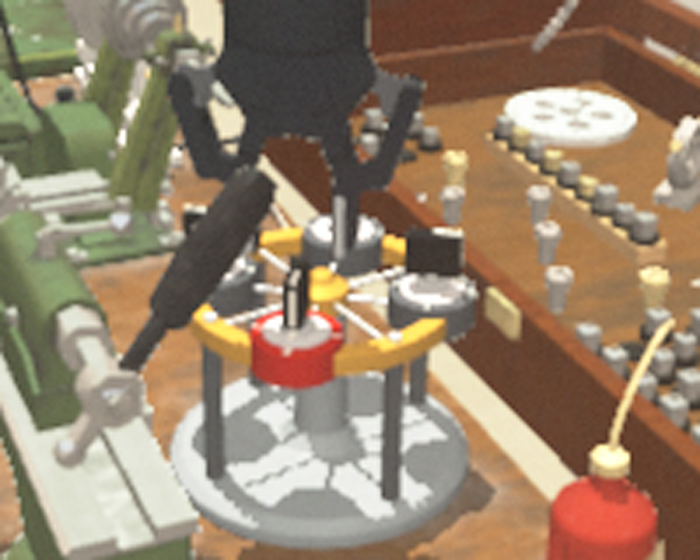

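View pics/top2z.png

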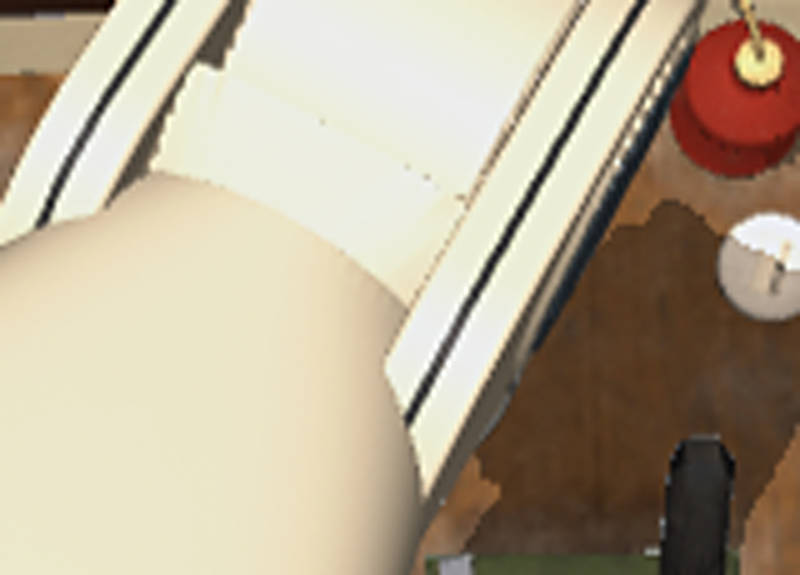

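```bash
python3 -c "
from h import *
f=lambda P:(proj('side',P)-[200,130])*3.5
for P in [(.4527,-.159,.206),(.4527,-.159,.181),(.4525,-.159,.156),(.4915,-.1032,.135),(.5305,-.0475,.169)]: print(P,f(P))
p,d=ctrl.snapshot('side')
for q in [(342,235),(340,200),(300,60),(295,300),(225,230)]:
  u,v=int(200+q[0]/3.5),int(130+q[1]/3.5); print(q,d[v,u],deproj('side',(u,v),d[v,u]))
"
```

```text
(0.4527, -0.159, 0.206) [294.28713998 211.3480898 ]
(0.4527, -0.159, 0.181) [294.34912474 252.21889657]
(0.4525, -0.159, 0.156) [294.07772561 292.12283919]
(0.4915, -0.1032, 0.135) [319.60820642 270.75383891]
(0.5305, -0.0475, 0.169) [342.7058058  175.04143168]
(342, 235) 0.83664984 [ 0.47019517 -0.18094511  0.19866151]
(340, 200) 0.8279067 [ 0.47011672 -0.18053172  0.21936224]
(300, 60) 0.7922771 [ 0.44940572 -0.17194821  0.29828131]
(295, 300) 0.84523076 [ 0.44510121 -0.17733777  0.16328307]
(225, 230) 0.71565187 [ 0.37857845 -0.25655174  0.25346364]
```

```bash
python3 -m crank '[{"gripper":130,"offset":[0,0,0.5],"spin":0},{"gripper":130,"offset":[0,0,0.5],"spin":0},{"gripper":130,"offset":[0,0,0.3],"spin":0},{"gripper":130,"offset":[0,0,0],"spin":0}]' 60
python3 -m crank '[{"gripper":200,"offset":[0,0,0],"spin":0},{"gripper":255,"offset":[0,0,0],"spin":0},{"gripper":255,"offset":[0,0,0],"spin":0},{"gripper":255,"offset":[0,0,0],"spin":0},{"gripper":255,"offset":[0,0,0],"spin":0}]' 60
python3 -c "
from h import *
tgt((.4525,-.1589,.167),150)
p,d=snap('side','side3.png')
c=p[130:290,200:400]; cv2.imwrite('pics/side3z.png',cv2.resize(c,None,fx=3.5,fy=3.5,interpolation=cv2.INTER_CUBIC))"
```

```text
time: 6.58
tcp_pos: [0.4525, -0.159, 0.1663]
orientation: [1.566, -2.724, -0.0]
wrist_force: [-0.7, -0.6, 0.4]
width: 0.0416
time: 7.2
tcp_pos: [0.453, -0.1593, 0.167]
orientation: [-1.565, 2.723, -0.003]
wrist_force: [-0.2, -0.4, 7.1]
width: 0.0109
t 7.2 tcp [ 0.453 -0.159  0.167] units now [-0.002  0.021  0.002] yaw_y 149.7866020707538 zax [ 0.002 -0.001 -1.   ] w 0.010941709311991139 F [-0.202 -0.407  7.112] j [-29.395  10.62  -17.785  61.485   0.    -89.182]
spin units to yaw_y 150 : -0.026674741155776616
units after spin -0.0016401460445380526 0.021392924581048852 0.001574238219402315
```

View pics/side3z.png

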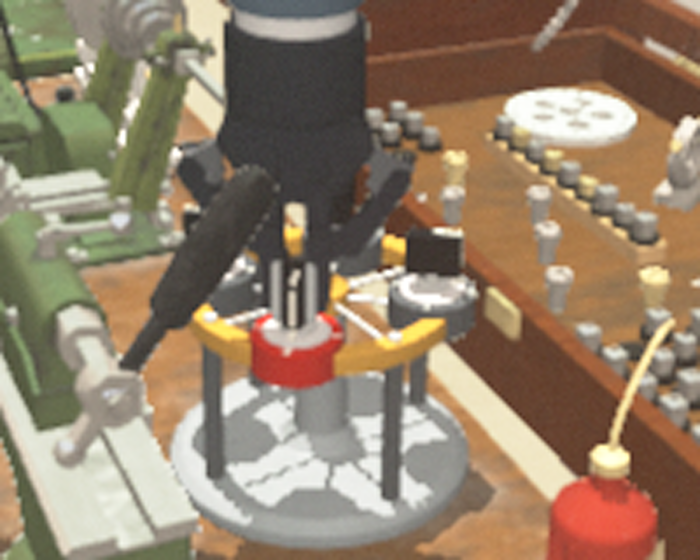

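```bash
python3 -m crank '[{"gripper":255,"offset":[0,0,0],"spin":0.8},{"gripper":255,"offset":[0,0,0],"spin":0.8},{"gripper":255,"offset":[0,0,0],"spin":1},{"gripper":255,"offset":[0,0,0],"spin":1},{"gripper":255,"offset":[0,0,0],"spin":1},{"gripper":255,"offset":[0,0,0],"spin":1}]' 60
python3 -m crank '[{"gripper":255,"offset":[0,0,0],"spin":1},{"gripper":255,"offset":[0,0,0],"spin":1},{"gripper":255,"offset":[0,0,0],"spin":1},{"gripper":255,"offset":[0,0,0],"spin":1},{"gripper":255,"offset":[0,0,0],"spin":1},{"gripper":255,"offset":[0,0,0],"spin":0.9},{"gripper":255,"offset":[0,0,0],"spin":0.4},{"gripper":255,"offset":[0,0,0],"spin":0},{"gripper":255,"offset":[0,0,0],"spin":0}]' 60
python3 -c "
from h import *
tgt((.4525,-.1589,.167),55)
p,d=snap('side','side4.png')
c=p[130:290,200:400]; cv2.imwrite('pics/side4z.png',cv2.resize(c,None,fx=3.5,fy=3.5,interpolation=cv2.INTER_CUBIC))"
```

```text
time: 8.0
tcp_pos: [0.4525, -0.1586, 0.167]
orientation: [-0.403, 3.115, 0.0]
wrist_force: [-1.3, 2.5, 8.3]
width: 0.0109
time: 9.12
tcp_pos: [0.4527, -0.1577, 0.167]
orientation: [0.954, 2.993, 0.004]
wrist_force: [0.2, 8.1, 9.5]
width: 0.0108
t 9.125 tcp [ 0.453 -0.158  0.167] units now [-0.016 -0.035  0.   ] yaw_y 54.63885507169628 zax [ 0.001  0.002 -1.   ] w 0.010814277673617876 F [0.245 8.068 9.542] j [-29.34   10.594 -17.826  61.569   0.15    6.022]
spin units to yaw_y 55 : -0.04514311603796628
units after spin -0.01626677191546806 -0.035416769999883295 0.000163927070786447
```

View pics/side4z.png

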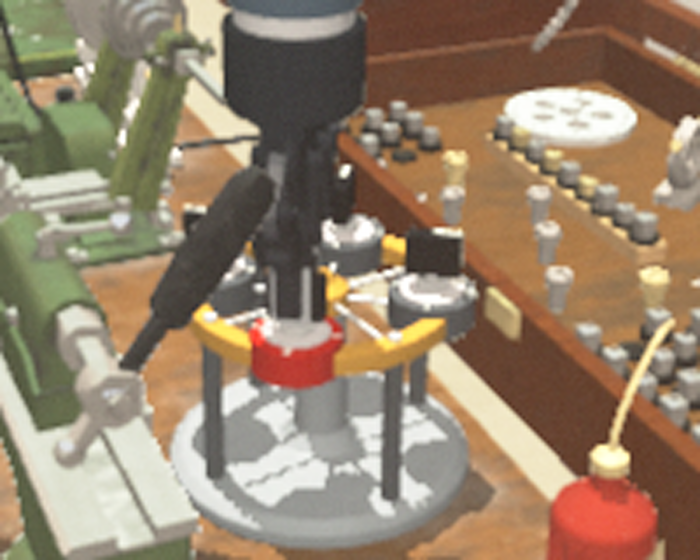

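```bash
python3 -m crank '[{"gripper":190,"offset":[0,0,0],"spin":0},{"gripper":130,"offset":[0,0,0],"spin":0},{"gripper":130,"offset":[0,0,0],"spin":0},{"gripper":130,"offset":[0,0,0],"spin":0},{"gripper":130,"offset":[0,0,-0.6],"spin":0},{"gripper":130,"offset":[0,0,-1],"spin":0},{"gripper":130,"offset":[0,0,-1],"spin":0},{"gripper":130,"offset":[0,0,-0.6],"spin":0},{"gripper":130,"offset":[0,0,0],"spin":0}]' 60
python3 -c "
from h import *
tgt((.4358,-.0642,.26),-124.2)
p,d=snap('side','side5.png')
c=p[130:290,200:400]; cv2.imwrite('pics/side5z.png',cv2.resize(c,None,fx=3.5,fy=3.5,interpolation=cv2.INTER_CUBIC))
f=lambda P:(proj('side',P)-[200,130])*3.5
for a in range(-125,200,90): print(a,f((.4525+.025*np.cos(np.radians(a)),-.159+.025*np.sin(np.radians(a)),.132)))
"
```

```text
time: 10.3
tcp_pos: [0.453, -0.1593, 0.2632]
orientation: [0.955, 2.991, -0.001]
wrist_force: [0.2, 0.3, -0.6]
width: 0.0418
t 10.3 tcp [ 0.453 -0.159  0.263] units now [2.303 2.251 0.102] yaw_y 54.58711129197113 zax [ 0.002 -0.001 -1.   ] w 0.04178212978099628 F [ 0.235  0.263 -0.609] j [-29.397   7.772  -6.851  75.24   -0.001   6.016]
spin units to yaw_y -124.2 : 22.348388911496393
units after spin -2.2543853289916944 -2.2988964934511635 0.1023594997305106
-125 [283.854 351.298]
-35 [337.33 334.19]
55 [303.915 308.656]
145 [251.301 324.724]
```

View pics/side5z.png

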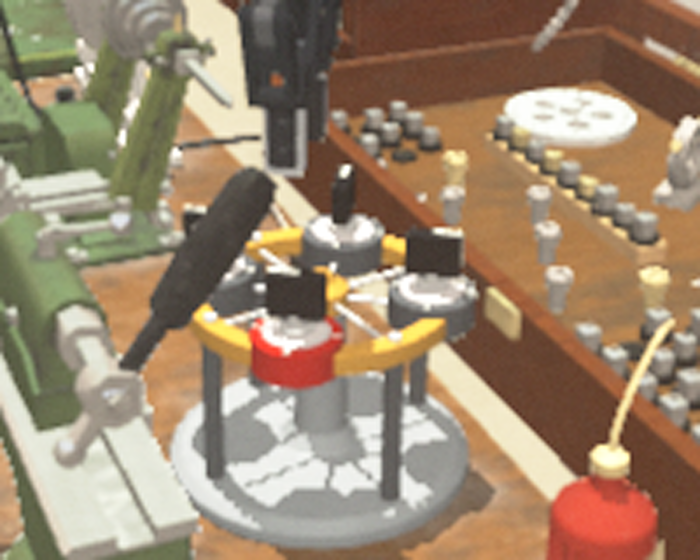

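```bash
python3 -m crank '[{"gripper":130,"offset":[0.6,0.6,0],"spin":0},{"gripper":130,"offset":[0.6,0.6,0],"spin":0},{"gripper":130,"offset":[0.6,0.6,0],"spin":0},{"gripper":130,"offset":[0.5,0.45,0],"spin":0},{"gripper":130,"offset":[0,0,0],"spin":-1},{"gripper":130,"offset":[0,0,0],"spin":-1},{"gripper":130,"offset":[0,0,0],"spin":-1},{"gripper":130,"offset":[0,0,0],"spin":-1},{"gripper":130,"offset":[0,0,0],"spin":-1},{"gripper":130,"offset":[0,0,0],"spin":-1},{"gripper":130,"offset":[0,0,0],"spin":-1},{"gripper":130,"offset":[0,0,0],"spin":-1}]' 60
python3 -m crank '[{"gripper":130,"offset":[0,0,0],"spin":-1},{"gripper":130,"offset":[0,0,0],"spin":-1},{"gripper":130,"offset":[0,0,0],"spin":-1},{"gripper":130,"offset":[0,0,0],"spin":-1},{"gripper":130,"offset":[0,0,0],"spin":-1},{"gripper":130,"offset":[0,0,0],"spin":-1},{"gripper":130,"offset":[0,0,0],"spin":-1},{"gripper":130,"offset":[0,0,0],"spin":-1},{"gripper":130,"offset":[0,0,0],"spin":-1},{"gripper":130,"offset":[0,0,0],"spin":-1},{"gripper":130,"offset":[0,0,0],"spin":-1},{"gripper":130,"offset":[0,0,0],"spin":-1}]' 60
python3 -m crank '[{"gripper":130,"offset":[0,0,0],"spin":-1},{"gripper":130,"offset":[0,0,0],"spin":-1},{"gripper":130,"offset":[0,0,0],"spin":-0.6},{"gripper":130,"offset":[0,0,0],"spin":0}]' 60
python3 -c "
from h import *
tgt((.4358,-.0642,.167),-124.2)
p,d=snap('side','side6.png')
c=p[130:290,200:400]; cv2.imwrite('pics/side6z.png',cv2.resize(c,None,fx=3.5,fy=3.5,interpolation=cv2.INTER_CUBIC))
"
```

```text
time: 11.85
tcp_pos: [0.4349, -0.0638, 0.261]
orientation: [0.782, -3.041, -0.002]
wrist_force: [-0.8, 0.0, -0.1]
width: 0.0418
time: 13.35
tcp_pos: [0.4349, -0.0638, 0.261]
orientation: [2.784, -1.454, -0.003]
wrist_force: [0.2, 0.7, 0.2]
width: 0.0416
time: 13.85
tcp_pos: [0.435, -0.0639, 0.2612]
orientation: [2.999, -0.935, -0.003]
wrist_force: [-0.4, 0.7, -0.6]
width: 0.0421
t 13.85 tcp [ 0.435 -0.064  0.261] units now [ 0.033 -0.008  3.141] yaw_y -124.64619194705905 zax [-0.002  0.    -1.   ] w 0.04213194293614206 F [-0.404  0.729 -0.647] j [ -19.311    3.978  -11.515   74.606   -0.004 -164.664]
spin units to yaw_y -124.2 : -0.05577399338238109
units after spin 0.03346421587658172 -0.007340091846403642 3.140840223669875
```

View pics/side6z.png

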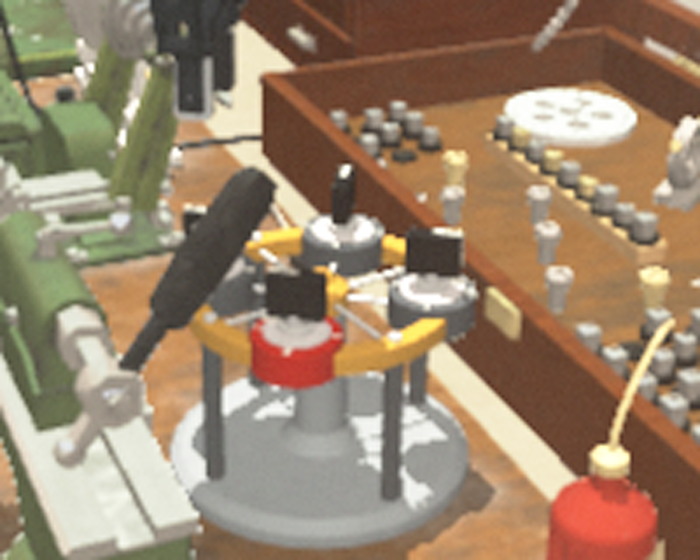

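```bash
python3 -m crank '[{"gripper":130,"offset":[0,0,0.8],"spin":0},{"gripper":130,"offset":[0,0,0.8],"spin":0},{"gripper":130,"offset":[0,0,0.6],"spin":0},{"gripper":130,"offset":[0,0,0.5],"spin":0},{"gripper":130,"offset":[0,0,0.4],"spin":0},{"gripper":130,"offset":[0,0,0],"spin":0}]' 60
python3 -m crank '[{"gripper":200,"offset":[0,0,0],"spin":0},{"gripper":255,"offset":[0,0,0],"spin":0},{"gripper":255,"offset":[0,0,0],"spin":0},{"gripper":255,"offset":[0,0,0],"spin":0},{"gripper":255,"offset":[0,0,0],"spin":0}]' 60
python3 -c "
from h import *
tgt((.4358,-.0642,.167),55)
p,d=snap('side','side7.png')
c=p[130:290,200:400]; cv2.imwrite('pics/side7z.png',cv2.resize(c,None,fx=3.5,fy=3.5,interpolation=cv2.INTER_CUBIC))
"
```

```text
time: 14.65
tcp_pos: [0.435, -0.0638, 0.1685]
orientation: [-2.999, 0.936, 0.003]
wrist_force: [0.4, -0.5, -0.2]
width: 0.0421
time: 15.28
tcp_pos: [0.436, -0.0636, 0.17]
orientation: [-2.998, 0.934, -0.003]
wrist_force: [2.1, 4.8, 5.7]
width: 0.011
t 15.275 tcp [ 0.436 -0.064  0.17 ] units now [0.006 0.019 0.1  ] yaw_y -124.59189209732692 zax [ 0.002  0.001 -1.   ] w 0.010990772191594944 F [2.099 4.767 5.743] j [ -19.285    6.76   -22.116   61.028    0.067 -164.693]
spin units to yaw_y 55 : -22.448986512165867
units after spin -0.006350939659152796 -0.01852257317709876 0.10048021511634478
```

View pics/side7z.png

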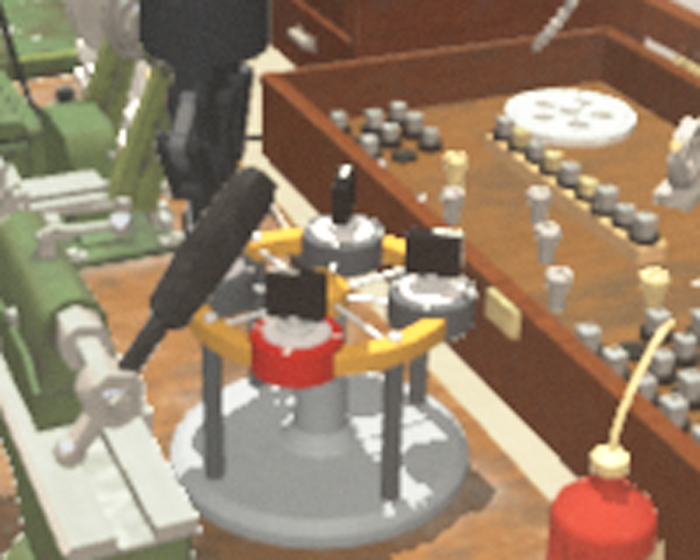

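```bash
python3 -m crank '[{"gripper":255,"offset":[0,0,0],"spin":0.8},{"gripper":255,"offset":[0,0,0],"spin":1},{"gripper":255,"offset":[0,0,0],"spin":1},{"gripper":255,"offset":[0,0,0],"spin":1},{"gripper":255,"offset":[0,0,0],"spin":1},{"gripper":255,"offset":[0,0,0],"spin":1},{"gripper":255,"offset":[0,0,0],"spin":1},{"gripper":255,"offset":[0,0,0],"spin":1}]' 60
python3 -m crank '[{"gripper":255,"offset":[0,0,0],"spin":1},{"gripper":255,"offset":[0,0,0],"spin":1},{"gripper":255,"offset":[0,0,0],"spin":1},{"gripper":255,"offset":[0,0,0],"spin":1},{"gripper":255,"offset":[0,0,0],"spin":1},{"gripper":255,"offset":[0,0,0],"spin":1},{"gripper":255,"offset":[0,0,0],"spin":1},{"gripper":255,"offset":[0,0,0],"spin":1}]' 60
python3 -c "
from h import *
tgt((.4358,-.0642,.167),55)"
```

```text
time: 16.32
tcp_pos: [0.4363, -0.0634, 0.17]
orientation: [-2.075, 2.355, -0.001]
wrist_force: [3.1, 6.3, 4.1]
width: 0.0108
time: 17.32
tcp_pos: [0.4366, -0.0636, 0.17]
orientation: [-0.511, 3.096, 0.001]
wrist_force: [4.8, 5.5, 2.9]
width: 0.0108
t 17.325 tcp [ 0.437 -0.064  0.17 ] units now [ 0.031 -0.011  0.1  ] yaw_y 108.75765831667186 zax [ 0.003  0.001 -1.   ] w 0.010821020082540787 F [4.832 5.516 2.931] j [-19.278   6.78  -22.092  60.975   0.107 -38.035]
spin units to yaw_y 55 : 6.719707289583983
units after spin 0.009877750767153111 -0.03160893515986267 0.10020558583176326
```

```bash
python3 -m crank '[{"gripper":255,"offset":[0,0,0],"spin":1},{"gripper":255,"offset":[0,0,0],"spin":1},{"gripper":255,"offset":[0,0,0],"spin":1},{"gripper":255,"offset":[0,0,0],"spin":1},{"gripper":255,"offset":[0,0,0],"spin":1},{"gripper":255,"offset":[0,0,0],"spin":1},{"gripper":255,"offset":[0,0,0],"spin":0.7},{"gripper":255,"offset":[0,0,0],"spin":0},{"gripper":255,"offset":[0,0,0],"spin":0}]' 60
python3 -c "
from h import *
tgt((.4358,-.0642,.167),55)"
```

```text
time: 18.45
tcp_pos: [0.4366, -0.0639, 0.17]
orientation: [0.933, 2.997, 0.002]
wrist_force: [6.0, 2.9, 3.1]
width: 0.0107
t 18.45 tcp [ 0.437 -0.064  0.17 ] units now [ 0.017 -0.024  0.101] yaw_y 55.394435542711776 zax [ 0.003  0.    -1.   ] w 0.010656997703857002 F [5.964 2.893 3.055] j [-19.293   6.78  -22.088  60.964   0.072  15.313]
spin units to yaw_y 55 : 0.04930444283897373
units after spin 0.016692807436327402 -0.023643006352964867 0.10123784420762827
```

```bash
python3 -m crank '[{"gripper":190,"offset":[0,0,0],"spin":0},{"gripper":130,"offset":[0,0,0],"spin":0},{"gripper":130,"offset":[0,0,0],"spin":0},{"gripper":130,"offset":[0,0,0],"spin":0},{"gripper":130,"offset":[0,0,-0.6],"spin":0},{"gripper":130,"offset":[0,0,-1],"spin":0},{"gripper":130,"offset":[0,0,-1],"spin":0},{"gripper":130,"offset":[0,0,-0.6],"spin":0},{"gripper":130,"offset":[0,0,0],"spin":0}]' 60
python3 -c "
from h import *
tgt((.5305,-.0475,.26),146.7)
p,d=snap('side','side8.png')
c=p[130:290,200:400]; cv2.imwrite('pics/side8z.png',cv2.resize(c,None,fx=3.5,fy=3.5,interpolation=cv2.INTER_CUBIC))
"
```

```text
time: 19.58
tcp_pos: [0.4358, -0.0642, 0.2661]
orientation: [0.934, 2.997, -0.0]
wrist_force: [0.8, 0.3, -0.1]
width: 0.0412
t 19.575 tcp [ 0.436 -0.064  0.266] units now [-2.282  2.249  0.211] yaw_y 55.387338645747015 zax [ 0.002 -0.001 -1.   ] w 0.04124332662577 F [ 0.804  0.345 -0.097] j [-19.31    3.829 -10.962  75.083  -0.005  15.302]
spin units to yaw_y 146.7 : -11.414082669281623
units after spin -2.1965157066292917 -2.3325555536836324 0.2105312332551091
```

View pics/side8z.png

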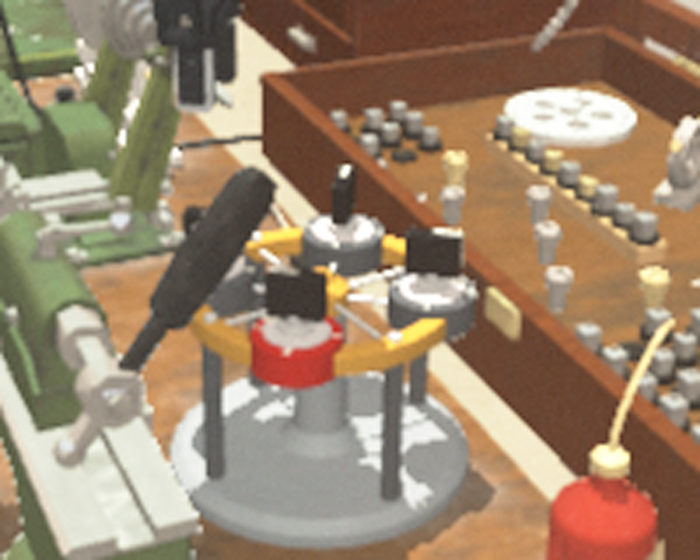

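```bash
python3 -m crank '[{"gripper":130,"offset":[0.3,0.4,-1],"spin":0},{"gripper":130,"offset":[0.65,0.95,-1],"spin":0},{"gripper":130,"offset":[0.65,0.95,0],"spin":0},{"gripper":130,"offset":[0.65,0.95,0],"spin":0},{"gripper":130,"offset":[0.65,0.95,0],"spin":0},{"gripper":130,"offset":[0.65,0.95,0],"spin":0},{"gripper":130,"offset":[0.65,0.95,0],"spin":0},{"gripper":130,"offset":[0.65,0.95,0],"spin":0},{"gripper":130,"offset":[0,0,0],"spin":0}]' 60
python3 -c "
from h import *
tgt((.5305,-.0475,.26),146.7)
p,d=snap('top','top9.png')
c=p[155:270,225:385]; cv2.imwrite('pics/top9z.png',cv2.resize(c,None,fx=5,fy=5,interpolation=cv2.INTER_CUBIC))
"
```

```text
time: 20.75
tcp_pos: [0.4353, 0.1944, 0.3238]
orientation: [-0.93, -2.999, 0.002]
wrist_force: [-0.3, 0.2, 0.2]
width: 0.0421
t 20.75 tcp [0.435 0.194 0.324] units now [-7.18  -4.851  2.121] yaw_y 55.55321205391849 zax [-0.002 -0.    -1.   ] w 0.04207324790058604 F [-0.349  0.196  0.232] j [13.954  6.976  0.946 84.1    0.013 48.401]
spin units to yaw_y 146.7 : -11.393348493260188
units after spin 4.994098589605684 -7.081279751109407 2.1210722849521866
```

View pics/top9z.png

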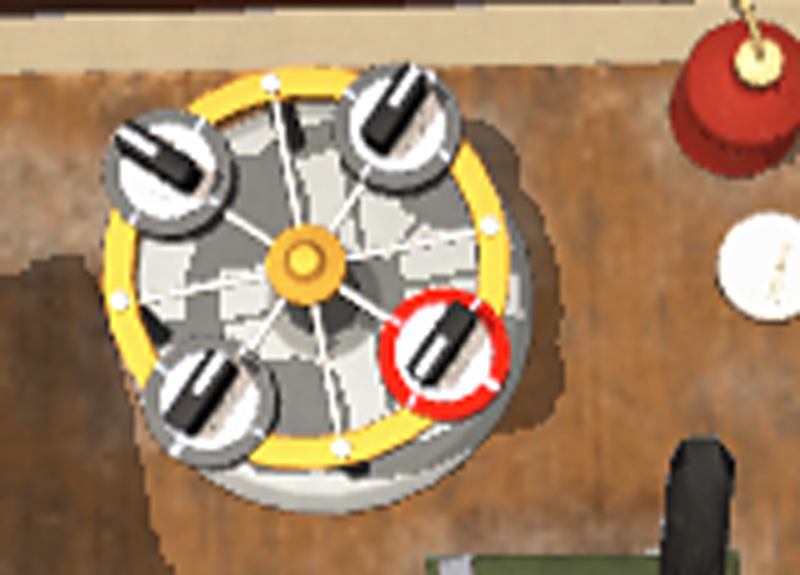

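```bash
python3 -m crank '[{"gripper":130,"offset":[-0.5,-0.35,0],"spin":0},{"gripper":130,"offset":[-0.9,-0.6,0],"spin":0},{"gripper":130,"offset":[-0.9,-0.6,0],"spin":0},{"gripper":130,"offset":[-0.9,-0.6,0],"spin":0},{"gripper":130,"offset":[-0.9,-0.6,0],"spin":0},{"gripper":130,"offset":[-0.9,-0.6,0],"spin":0},{"gripper":130,"offset":[-0.9,-0.6,0],"spin":0},{"gripper":130,"offset":[-0.9,-0.6,0],"spin":0},{"gripper":130,"offset":[-0.4,-0.3,0],"spin":0},{"gripper":130,"offset":[0,0,0],"spin":0}]' 60
python3 -m crank '[{"gripper":130,"offset":[0,0,0],"spin":-1},{"gripper":130,"offset":[0,0,0],"spin":-1},{"gripper":130,"offset":[0,0,0],"spin":-1},{"gripper":130,"offset":[0,0,0],"spin":-1},{"gripper":130,"offset":[0,0,0],"spin":-1},{"gripper":130,"offset":[0,0,0],"spin":-1},{"gripper":130,"offset":[0,0,0],"spin":-1},{"gripper":130,"offset":[0,0,0],"spin":-1},{"gripper":130,"offset":[0,0,0],"spin":-1},{"gripper":130,"offset":[0,0,0],"spin":-1},{"gripper":130,"offset":[0,0,0],"spin":-1},{"gripper":130,"offset":[0,0,0],"spin":-0.4}]' 60
python3 -c "
from h import *
tgt((.5305,-.0475,.167),146.7)"
```

```text
time: 22.05
tcp_pos: [0.5307, -0.0506, 0.3247]
orientation: [-0.937, -2.997, 0.0]
wrist_force: [0.5, 0.3, -0.3]
width: 0.0416
time: 23.55
tcp_pos: [0.5303, -0.0485, 0.3255]
orientation: [-1.495, 2.763, 0.0]
wrist_force: [-0.2, 0.7, -0.7]
width: 0.042
t 23.55 tcp [ 0.53  -0.048  0.325] units now [-0.03   0.011  5.282] yaw_y 146.8283547741901 zax [ 0.  0. -1.] w 0.04204944224725052 F [-0.224  0.706 -0.687] j [-14.261  12.496   8.075  85.58    0.012 -71.089]
spin units to yaw_y 146.7 : 0.016044346773764318
units after spin -0.02975940044696928 0.011156055001708411 5.282086575221763
```

```bash
python3 -m crank '[{"gripper":130,"offset":[0,0,0.8],"spin":0},{"gripper":130,"offset":[0,0,1],"spin":0},{"gripper":130,"offset":[0,0,1],"spin":0},{"gripper":130,"offset":[0,0,0.9],"spin":0},{"gripper":130,"offset":[0,0,0.6],"spin":0},{"gripper":130,"offset":[0,0,0.5],"spin":0},{"gripper":130,"offset":[0,0,0.4],"spin":0},{"gripper":130,"offset":[0,0,0],"spin":0}]' 60
python3 -m crank '[{"gripper":200,"offset":[0,0,0],"spin":0},{"gripper":255,"offset":[0,0,0],"spin":0},{"gripper":255,"offset":[0,0,0],"spin":0},{"gripper":255,"offset":[0,0,0],"spin":0},{"gripper":255,"offset":[0,0,0],"spin":0}]' 60
python3 -c "
from h import *
tgt((.5305,-.0475,.167),55)
p,d=snap('side','side10.png')
c=p[130:290,200:400]; cv2.imwrite('pics/side10z.png',cv2.resize(c,None,fx=3.5,fy=3.5,interpolation=cv2.INTER_CUBIC))
"
```

```text
time: 24.55
tcp_pos: [0.5305, -0.0494, 0.1687]
orientation: [1.489, -2.765, -0.001]
wrist_force: [0.3, -0.5, 1.2]
width: 0.0418
time: 25.18
tcp_pos: [0.5298, -0.0488, 0.1701]
orientation: [1.49, -2.766, -0.003]
wrist_force: [-7.1, 5.5, 8.7]
width: 0.011
t 25.175 tcp [ 0.53  -0.049  0.17 ] units now [-0.05   0.004  0.105] yaw_y 146.61610194883167 zax [-0.001  0.001 -1.   ] w 0.010973201933855108 F [-7.098  5.493  8.666] j [-14.339  15.421 -10.78   63.881   0.064 -70.955]
spin units to yaw_y 55 : 11.452012743603959
units after spin 0.005102395946441364 0.05009164155081785 0.10498906318334318
```

View pics/side10z.png

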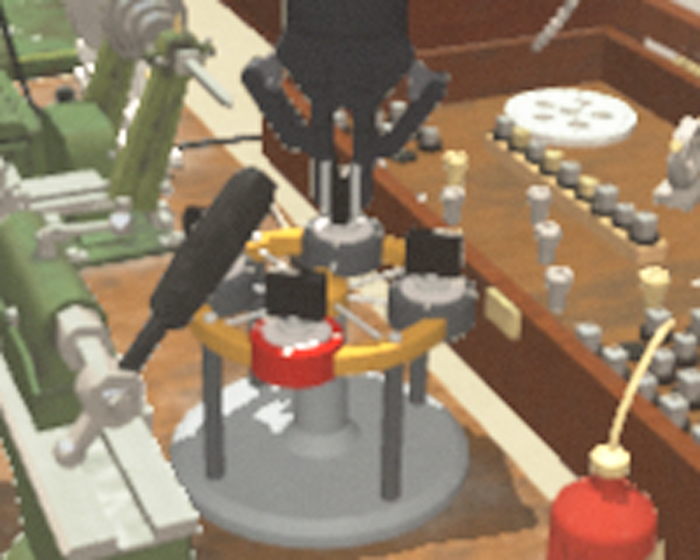

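Gripped squarely (bar upright between both fingers at about (342,195) in the zoom). I'll turn it 11.45 units.

```bash
python3 -m crank '[{"gripper":255,"offset":[0,0,0],"spin":0.8},{"gripper":255,"offset":[0,0,0],"spin":0.8},{"gripper":255,"offset":[0,0,0],"spin":1},{"gripper":255,"offset":[0,0,0],"spin":1},{"gripper":255,"offset":[0,0,0],"spin":1},{"gripper":255,"offset":[0,0,0],"spin":1}]' 60
python3 -m crank '[{"gripper":255,"offset":[0,0,0],"spin":1},{"gripper":255,"offset":[0,0,0],"spin":1},{"gripper":255,"offset":[0,0,0],"spin":1},{"gripper":255,"offset":[0,0,0],"spin":1},{"gripper":255,"offset":[0,0,0],"spin":1},{"gripper":255,"offset":[0,0,0],"spin":0.6},{"gripper":255,"offset":[0,0,0],"spin":0.25},{"gripper":255,"offset":[0,0,0],"spin":0},{"gripper":255,"offset":[0,0,0],"spin":0}]' 60
python3 -c "
from h import *
tgt((.5305,-.0475,.167),55)"
```

```text
time: 25.98
tcp_pos: [0.5286, -0.0474, 0.1701]
orientation: [0.318, -3.123, -0.007]
wrist_force: [-13.3, 13.6, 13.5]
width: 0.0108
time: 27.1
tcp_pos: [0.5289, -0.0455, 0.1701]
orientation: [-0.939, -2.993, -0.011]
wrist_force: [-9.7, 23.7, 14.5]
width: 0.011
t 27.1 tcp [ 0.529 -0.046  0.17 ] units now [-0.081 -0.025  0.104] yaw_y 55.150886784376254 zax [-0.002  0.008 -1.   ] w 0.010980848187471798 F [-9.719 23.668 14.498] j [-14.197  15.382 -10.84   64.012   0.423  20.65 ]
spin units to yaw_y 55 : 0.018860848047033585
units after spin -0.0814528156508284 -0.024315738390500156 0.10363760954647457
```

```bash
python3 -m crank '[{"gripper":255,"offset":[0.1,0.05,0],"spin":0},{"gripper":255,"offset":[0,0,0],"spin":0},{"gripper":190,"offset":[0,0,0],"spin":0},{"gripper":130,"offset":[0,0,0],"spin":0},{"gripper":130,"offset":[0,0,0],"spin":0},{"gripper":130,"offset":[0,0,0],"spin":0},{"gripper":130,"offset":[0,0,-0.6],"spin":0},{"gripper":130,"offset":[0,0,-1],"spin":0},{"gripper":130,"offset":[0,0,-1],"spin":0},{"gripper":130,"offset":[0,0,-1],"spin":0},{"gripper":130,"offset":[0,0,-1],"spin":0},{"gripper":130,"offset":[0,0,-1],"spin":0}]' 60
python3 -m crank '[{"gripper":130,"offset":[0.3,0.4,0],"spin":0},{"gripper":130,"offset":[0.65,0.95,0],"spin":0},{"gripper":130,"offset":[0.65,0.95,0],"spin":0},{"gripper":130,"offset":[0.65,0.95,0],"spin":0},{"gripper":130,"offset":[0.65,0.95,0],"spin":0},{"gripper":130,"offset":[0.65,0.95,0],"spin":0},{"gripper":130,"offset":[0.65,0.95,0],"spin":0},{"gripper":130,"offset":[0.65,0.95,0],"spin":0},{"gripper":130,"offset":[0,0,0],"spin":0}]' 60
python3 -c "
from h import *
tgt((.5305,-.0475,.26),146.7)
p,d=snap('top','top11.png')
c=p[155:270,225:385]; cv2.imwrite('pics/top11z.png',cv2.resize(c,None,fx=5,fy=5,interpolation=cv2.INTER_CUBIC))
K,R,t=cm('top'); vv,uu=np.mgrid[155:270,225:345]; z=d[155:270,225:345].ravel()
X=(np.linalg.inv(K)@np.stack([uu.ravel()+0.,vv.ravel()+0.,np.ones(uu.size)]))*z
W=(R.T@(X-t[:,None])).T; m=(W[:,2]>.158)&(W[:,2]<.18)
for k,B in enumerate([(.4525,-.159),(.4358,-.0642),(.5305,-.0475),(.5475,-.142)]):
    s=W[m&(np.linalg.norm(W[:,:2]-B,axis=1)<.028)]; c=s.mean(0); v=np.linalg.svd(s[:,:2]-c[:2],full_matrices=False)[2]; print(k+1,len(s),c,np.degrees(np.arctan2(v[0,1],v[0,0]))%180)
"
```

```text
time: 28.6
tcp_pos: [0.5292, -0.0468, 0.3383]
orientation: [0.945, 2.996, -0.0]
wrist_force: [-0.5, -1.0, -0.7]
width: 0.0418
time: 29.72
tcp_pos: [0.5309, 0.2122, 0.3359]
orientation: [-0.94, -2.996, 0.001]
wrist_force: [0.5, -0.0, -0.6]
width: 0.0419
t 29.725 tcp [0.531 0.212 0.336] units now [-4.939 -7.11   2.532] yaw_y 55.16496208581261 zax [-0.002 -0.    -1.   ] w 0.04187818828934744 F [ 0.458 -0.015 -0.62 ] j [13.374 16.63  15.234 88.706  0.017 48.209]
spin units to yaw_y 146.7 : -11.441879739273421
units after spin 7.239698369092324 -4.746985819926271 2.5323232522924424
1 116 [ 0.453 -0.159  0.169] 145.16147944665934
2 120 [ 0.436 -0.065  0.169] 145.69632041479647
3 124 [ 0.53  -0.048  0.169] 145.29032255460993
4 115 [ 0.547 -0.141  0.169] 146.2936128319432
```

View pics/top11z.png

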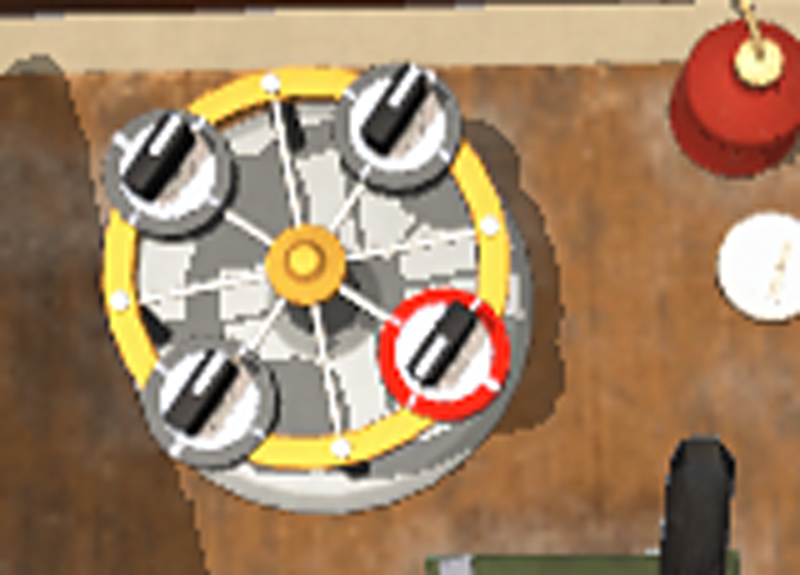

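View pics/top11.png

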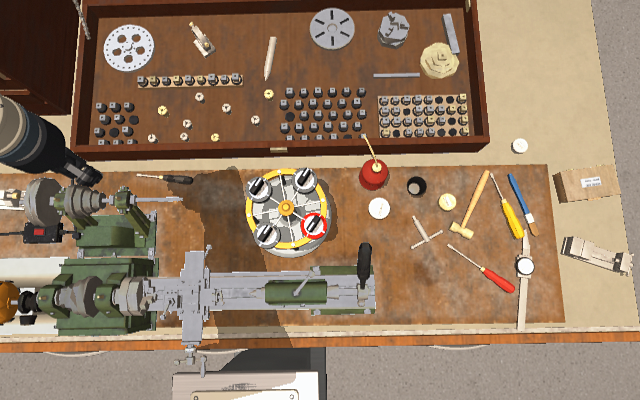

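```bash
python3 -c "
from h import *
print(ctrl.hand_in())"
```

```text
the job is handed in; nothing more can be done
None
```

The wheel is trued as asked. I gripped and turned the red key one quarter, the next key clockwise two quarters in a single grip, and the third one quarter, in that order. I handed the job in just under 30 s into the 72 s allowed.

- **Key angles:** after the last turn, the top camera's depth puts all four bars at 145–146°. The wheel's tick lines lie at about 145°, so each is within about 1.5° of where it should be.
- **Pointers:** in the picture the red key's pointer is at its one-quarter tick, the second's points inward to the hub (two quarters), the third's is at its one-quarter tick, and the fourth's is still outward.
- **Bystanders:** by eye, the tin, loupe and chuck key are where they were in the first picture. I did not measure them.
- **Robot:** the gripper was open and clear of everything, with the wrist force below 1 N.
- **One thing off:** the grip was off the third key's axis by an estimated 2–3 mm, and the sideways wrist force reached about 26 N during that turn. I shifted the tool to take off the sideways load before letting go, and the key stayed on its tick.

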